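# Lock the washed sauce pipe into its push-fit coupling

## Task

The sauce pump is being put back together after washing: take the blue pipe out of the white rack, push it straight down into the coupling with the blue collar until it snaps home, never forcing it with more than about 3.5 kg, then tug it gently upwards until the blue collar has popped all the way up, which sets the lock. Let go and leave the pipe standing locked in its coupling with the collar up; leave everything else where it is.

Things in the scene. Friction and masses are not known exactly. Their poses are not given: they have to be found in the camera images.
- blue_grip (a point): centre of the square blue plastic grip sleeve (24 x 24 mm, 36 mm high, flats along this point's x and y) of the loose blue pipe: stainless steel, 18 mm across, 124 mm long, about 0.15 kg, standing 30 mm deep in a pocket of the rack. z points along the pipe to its top end. The sleeve's centre lies 92 mm above the pipe's tip and 32 mm below its top end.
- blue_tip (a point): lower end of the blue pipe, on its axis. From here up: a cone from 10 to 18 mm across over 8 mm, 3 mm of 18 mm land, a square-shouldered groove 12 mm across and 13 mm long for the coupling's catch, then plain 18 mm pipe. Pushed into the coupling, the tip meets the spring catch 8 to 22 mm below the rim and snaps home 20 to 34 mm below it (unknown, differs each time).
- blue_rim (a point): centre of the upper edge of the fixed steel housing (60 mm across) of the blue coupling, 76 mm above the table. A black nut and in it the blue collar (43 mm across, bore 20 mm) stand up out of it, the collar's top 14 to 28 mm above the rim; the insert is screwed in more or less, so collar and snap depth shift together, 48 mm apart. The cone enters up to 4 mm off-centre.
- collar (a joint): how far the blue collar has been pulled up, m: 0 down (start), 0.004 fully up, against a hard stop; green shows under it when up. Once the pipe has snapped in, an upward pull on the pipe of about 6 to 12 N lifts the collar with it, and it stays where it is left.
- rack: white plastic rack, 70 x 210 x 45 mm, fixed; origin at the centre of its underside, z up, its three pockets along y, 65 mm apart (which pipe is in which varies). The sleeves' flats are within 0.25 rad of the rack's axes; grasp across the row (fingers closing along the rack's x) to stay clear of the neighbours.
- red_grip (a point): centre of the red sleeve of the loose red pipe in the rack, same shape; leave it alone
- yellow_grip (a point): centre of the yellow sleeve of the loose yellow pipe in the rack, same shape; leave it alone
- red_rim (a point): centre of the upper edge of the housing of the other coupling, with a red collar, same shape; not to be used
- squeeze_bottle: loose yellow squeeze bottle, 60 mm across, 180 mm high, origin under its base; bystander
- spice_jar: loose amber jar, 60 mm across, 100 mm high, origin under its base; bystander
- steel_cup: loose steel cup, 76 mm across, 90 mm high, origin under its base; bystander
- prep_bowl: loose white bowl, 140 mm across, 55 mm high, origin under its base; bystander
- spatula: loose spatula lying on the table; bystander
- blue_pipe: the blue pipe as a whole, origin at its tip
- blue_coupling: coupling with the blue collar, fixed; origin under its base (84 mm across), an outlet stub 70 mm out along x. Passing its catch takes 6 to 12 N. 1 mm before the snap the pipe begins to press a spring valve (about 1 N, then 2 N per mm), which stops hard 2.5 mm beyond the snap. It takes at most 35 N from the pipe, up or down. A pipe that has not snapped pulls out with under 8 N, collar down.
There are look-alikes about, which are no part of the job. Leave any green look-alike of the blue_pipe alone.

How it is judged:
On the way, in this order (a step that is already met when the one before it is completed fails the run):
1. the blue pipe's tip is inside the blue coupling, at least 5 mm below the housing rim and within 6 mm of its axis (z of blue_tip in the frame of blue_rim below -0.005 m and horizontal distance between blue_tip and blue_rim below 0.006 m), for 0.1 s.
2. the snapped-in pipe, pulling up on the coupling with more than 4 N, has lifted the blue collar by more than 2 mm (value of joint collar above 0.002 m and z of blue_tip in the frame of blue_rim below -0.015 m and contact force between blue_pipe and blue_coupling above 4 N), for 0.1 s.
At the end, for the whole second after the job is handed in: the blue pipe stands locked in the blue coupling: tip at least 15 mm below the housing rim and within 6 mm of its axis, upright within 0.15 rad, at rest and let go, the blue collar more than 3 mm up (value of joint collar above 0.003 m and z of blue_tip in the frame of blue_rim below -0.015 m and horizontal distance between blue_tip and blue_rim below 0.006 m and angle between blue_tip's own z axis and vertical below 0.15 rad and linear speed of blue_pipe below 0.02 m/s and contact force between the fingers and blue_pipe below 0.1 N); the robot touches nothing.
It fails at once if the pipe presses or pulls on the blue coupling with more than 35 N (contact force between blue_pipe and blue_coupling above 35 N).
It fails at once if the red or yellow pipe is moved by more than 20 mm (distance of any of red_grip, yellow_grip from where it was at the start of the episode above 0.02 m).
It fails at once if a bystander is moved by more than 20 mm (distance of any of squeeze_bottle, spice_jar, steel_cup, prep_bowl, spatula from where it was at the start of the episode above 0.02 m).
It also fails if it takes over 51 s, if anything falls off the work surface, if the arm or the gripper's body presses on something with over 40 N, if the wrist force passes 120 N, or if a joint passes its speed limit or range.

## Robot

A 6-joint arm with a two-finger parallel gripper is mounted at the origin on the work surface. World frame = base frame: x ahead of the robot, y to its left, z up, the work surface at z = 0. Lengths are in m, angles in rad, forces in N, time in s.
With the tool pointing down it reaches from about 0.35 to 0.775 m from the base axis. Payload 7.3 kg.
Tool frame: the origin (TCP) lies on the centre line of the jaws, within the pads' length; the fingertips stand 17 mm ahead of it and the grasp point (between the pads) lies 2 mm behind it (robot.tip_extent is the distance from the TCP to the fingertips, in m); z points along the fingers, y is the line along which they close (so a half turn about z gives the same grasp; the last joint's range is limited). The gripper opens to 92 mm and grips with 3 to 60 N. Pads are 19 mm wide; open, the fingers measure 130 mm over their backs; the gripper's body (75 mm by 190 mm) begins 47 mm behind the grasp point.
Start: joints at [-1.474, 0.342, 1.524, -0, 1.275, -0.146], TCP at [0.126, -0.51, 0.244] pointing down, gripper open.
Joint ranges: [-2.53, 2.53], [-0.77, 2.02], [0.04, 2.7], [-1, 4.14], [0.28, 2.66], [-3.11, 3.11]. Speed limits (rad/s): [2.57, 2.57, 3.14, 3.14, 3.14, 3.14].

## Interface

Orientations are given as [roll, pitch, yaw] about the fixed x, y, z axes, in that order (R = Rz(yaw) Ry(pitch) Rx(roll)).
In Python, from cell import robot gives the robot as it stands.
- The arm moves only by the tool step_arm, never from a script. Its argument "motion" is a list of rows, each a list of 2 entries, a list of its own where there are three numbers: the shift along the tool's x, y, z in units of 60 mm (1.0 is 60 mm), then the turn about the tool's z in rad. In form: [[[x, y, z], spin], ...]. A call has 1 to 10 rows; each row is the pose to reach, as a shift and turn from the pose commanded when the call began, along the tool's axes at that moment; what a row does not reach only later rows make up. A row lasts 1/8 s, in which the tool goes at most 62.5 mm and 10.7 degrees, less where a joint would pass 70% of its speed; a pose out of reach is approached as far as the arm can. A call with a gripper value outside its range is refused whole. "hand" is the closure in counts, from 0 (fully open) to 255 (shut), set as the call begins (left out, the last holds). The fingers move at their own pace and stop on an object; "squeeze" is the grip in N (left out, the last holds). Time passes only in rows, so rows that repeat a pose let the fingers close. It gives the time, the measured TCP pose, the force, the opening and the grip force at its end, in the units of the state.
- robot.observe(): the state, without advancing time (a new reading comes with each control period).
- robot.read_camera(name): name is "side" or "top" or "wrist"; returns a dict with "pixels" (400x640x3 uint8, red, green, blue), "intrinsics" (3x3 intrinsics, pixels), "xyz" and "rotation" of the camera in the world; the wrist camera has in their place "T_tool_cam" (4x4, takes a point from camera to tool coordinates, whose origin is the TCP and whose axes are the flange's). Camera axes: x right, y up, looking along -z (the intrinsics and any distortion apply to the point x, -y, -z); pixel columns grow to the right and rows downward; lengths in m; the calibration is good to about 2 mm. The wrist camera is an equidistant fisheye: a pixel r from the principal point sees the ray r / f radians off the axis. A picture is of the moment at which its call begins: read the wrist's pose just before it. There is no depth.
- robot.hand_in(): hands the job in; it is judged then, once.
The state is a dict: "time": time; "qpos": joint angles; "qvel": joint speeds; "joint_efforts": joint torques, N m; "tool_pos": TCP position; "tool_rot": TCP orientation; "contact_force": force on the tool from outside, world axes, zero at the start; "torque": the same for the moment, N m; "opening": finger opening in m; "grip_force": force on a finger pad.
Only numpy, scipy, OpenCV 4.12 (cv2) and the standard library are available. Lean on these libraries where they do the work, as an engineer would, in place of code of your own. Each camera call takes 0.05 s, during which the arm holds its last target. There are 200 camera calls.

## Working session

There is one attempt and no reset: what is moved stays moved. The work goes in short steps, Python scripts to look and compute and a tool call to move; the robot and the scene stay as the last step left them, time stands still between calls to the robot, and variables do not carry over. Pictures are saved under pics/ and viewed, at most 10 in all, crops included, and the job is handed in when it is done.

Besides the shell and the picture viewer there is one more tool, called after ">>>" by a JSON object that holds its "method" and its "body", one argument or row to a line. step_arm: Moves the arm, as the interface text tells. Its arguments: {"type":"object","properties":{"motion":{"type":"array"},"hand":{"type":"number"},"squeeze":{"type":"number"}},"required":["motion"]}

```bash
ls; mkdir -p pics; cat > h.py <<'E'
import numpy as np, cv2, pickle
from cell import robot
from scipy.spatial.transform import Rotation as R
def snap(n,f):
    s=robot.observe(); c=robot.read_camera(n); c['s']=s
    pickle.dump(c,open(f'{f}.pkl','wb')); cv2.imwrite(f'pics/{f}.png',c['pixels'][:,:,::-1]); return c
def ray(c,u,v):
    K=np.array(c['intrinsics'])
    if 'T_tool_cam' in c:
        T=np.array(c['T_tool_cam']); s=c['s']
        Rt=R.from_euler('xyz',s['tool_rot']).as_matrix()
        o=Rt@T[:3,3]+s['tool_pos']; Rc=Rt@T[:3,:3]
        x=(u-K[0,2])/K[0,0]; y=(v-K[1,2])/K[1,1]; r=np.hypot(x,y)+1e-12
        d=np.array([np.sin(r)*x/r,-np.sin(r)*y/r,-np.cos(r)])
    else:
        o=np.array(c['xyz']); Rc=np.array(c['rotation'])
        if Rc.shape!=(3,3): Rc=R.from_euler('xyz',Rc).as_matrix()
        d=np.array([(u-K[0,2])/K[0,0],-(v-K[1,2])/K[1,1],-1])
    return o,Rc@d
def atz(c,u,v,z):
    o,d=ray(c,u,v); return o+d*(z-o[2])/d[2]
def tri(a,b):
    (o1,d1),(o2,d2)=a,b
    A=np.stack([d1,-d2],1); t=np.linalg.lstsq(A,o2-o1,rcond=None)[0]
    p,q=o1+t[0]*d1,o2+t[1]*d2; return (p+q)/2,np.linalg.norm(p-q)
E
python3 - <<'E'
from h import *
for n in ['top','side']:
    c=snap(n,n); print(n,{k:v for k,v in c.items() if k not in('pixels','s')})
print(robot.observe())
E
```

```text
pics
top {'intrinsics': array([[393.4476777 ,   0.        , 323.32782413],
       [  0.        , 393.4476777 , 195.39013214],
       [  0.        ,   0.        ,   1.        ]]), 'xyz': array([ 0.30758324, -0.01621861,  1.44380397]), 'rotation': array([ 0.14804241,  0.01052019, -1.5486793 ])}
side {'intrinsics': array([[455.25589831,   0.        , 316.85929006],
       [  0.        , 455.25589831, 198.70421762],
       [  0.        ,   0.        ,   1.        ]]), 'xyz': array([0.06845991, 0.88531331, 0.72027734]), 'rotation': array([ 1.01632391, -0.00957297, -2.6654299 ])}
{'time': 0.1, 'qpos': array([-1.47398688e+00,  3.42647539e-01,  1.52490354e+00,  7.50704947e-06,
        1.27538320e+00, -1.45997730e-01]), 'qvel': array([ 1.84095521e-04, -7.12260563e-04, -2.60442751e-03, -2.26912580e-03,
       -6.39109732e-05,  1.05964746e-03]), 'joint_efforts': array([ 2.34863459e-03, -4.32003415e+01, -2.44694835e+01,  7.20058288e-02,
        5.25650731e-02, -5.10323014e-05]), 'tool_pos': array([ 0.12621786, -0.50926508,  0.24312356]), 'tool_rot': array([-3.14026634e+00, -2.02282079e-04,  2.42804850e-01]), 'contact_force': array([-0.04843162,  0.53880001, -0.3302872 ]), 'torque': array([0.00739024, 0.06399966, 0.05298456]), 'grip_force': 0.0, 'opening': 0.09177842700634703}
```

View pics/top.png

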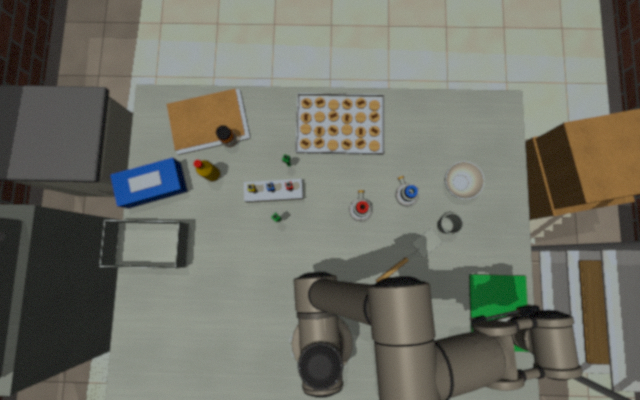

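View pics/side.png

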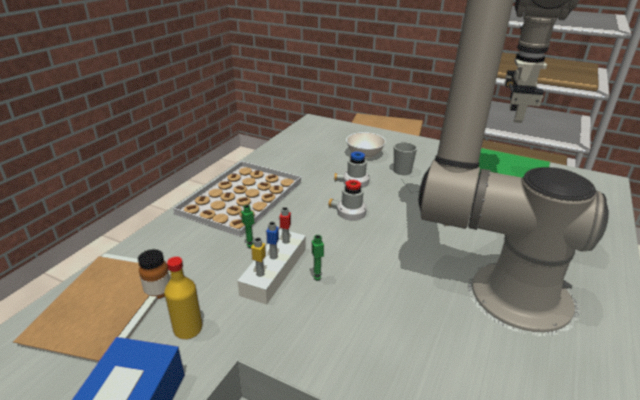

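The rack holds yellow (254,188), blue (271,187) and red (290,186) in the top view. Green look-alikes stand free at (287,159) and (277,217). The blue-collared coupling is at (408,191) and the red one at (361,208). I'll confirm these in enlarged crops.

```bash
python3 - <<'E'
import cv2,numpy as np
t=cv2.imread('pics/top.png');s=cv2.imread('pics/side.png')
a=cv2.resize(t[145:235,235:315],None,fx=4.4,fy=4.4,interpolation=3) # 352x396
a=cv2.resize(t[145:230,235:310],(450,510),interpolation=3)/1
b=cv2.resize(t[170:220,380:430],(300,300),interpolation=3)
c=cv2.resize(s[145:190,335:375],(266,300),interpolation=3)
d=cv2.resize(s[200:300,235:330],(285,300),interpolation=3)
out=np.zeros((600,800,3),np.uint8)
out[:510,:450]=a; out[:300,460:760]=b; out[300:600,460:745]=d
cv2.imwrite('pics/crop1.png',out)
E
```

```text
(no output)
```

View pics/crop1.png

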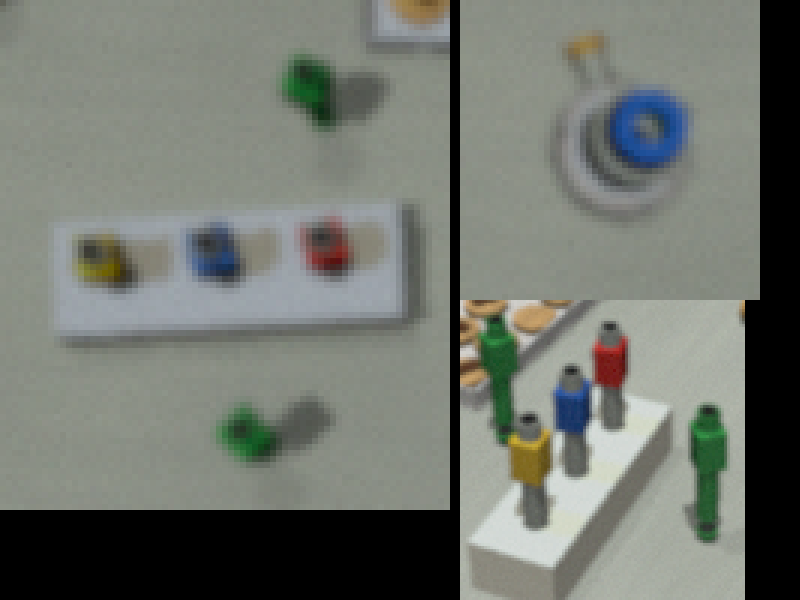

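```bash
python3 - <<'E'
from h import *
t=pickle.load(open('top.pkl','rb'));s=pickle.load(open('side.pkl','rb'))
np.set_printoptions(precision=4,suppress=True)
print('blue top',atz(t,269.7,185,.139),'grip',atz(t,270.5,186.7,.107),tri(ray(t,270.5,186.7),ray(s,272.7,234.5)))
print('side top', atz(s,272.2,223,.139))
print('collar',atz(t,411.7,191.3,.097),tri(ray(t,411.7,191.3),ray(s,357.5,156)))
for n,a,b in [('yel',251.5,187.5,),('red',289,185.5)]: print(n,atz(t,a,b,.125))
if 1:
    a=np.array([atz(t,235+x/6,145+y/6,.045) for x,y in [(53,228),(408,203),(405,318),(62,335)]]);print(a,a.mean(0),np.arctan2(*(a[0]-a[1])[[0,1]]))
for n,a,b,a2,b2 in [('g1',286.3,158.5,248,215),('g2',275.8,216.3,318,245)]: print(n,atz(t,a,b,.12),tri(ray(t,a,b),ray(s,a2,b2)))
print([atz(t,u,v,0) for u,v in [(450,224),(463,180),(206,171),(290,165),(280,220)]])
E
```

```text
blue top [0.5335 0.1834 0.139 ] grip [0.5332 0.1852 0.107 ] (array([0.5342, 0.1858, 0.1064]), np.float64(0.002043274171035011))
side top [0.5344 0.1869 0.139 ]
collar [ 0.5287 -0.3029  0.097 ] (array([ 0.5313, -0.3036,  0.0911]), np.float64(0.0034114136849344827))
yel [0.5261 0.2472 0.125 ]
red [0.5356 0.1196 0.125 ]
[[0.5552 0.2918 0.045 ]
 [0.5749 0.078  0.045 ]
 [0.5048 0.0777 0.045 ]
 [0.4903 0.283  0.045 ]] [0.5313 0.1826 0.045 ] -0.09162713357753302
g1 [0.6308 0.1328 0.12  ] (array([0.6371, 0.1357, 0.0975]), np.float64(0.001781033715543359))
g2 [0.4299 0.1611 0.12  ] (array([0.4315, 0.1638, 0.099 ]), np.float64(0.0008103390238289207))
[array([ 0.4263, -0.4619,  0.    ]), array([ 0.591 , -0.5142,  0.    ]), array([0.6061, 0.4465, 0.    ]), array([0.6354, 0.1315, 0.    ]), array([0.4277, 0.1611, 0.    ])]
```

>>> {"method": "step_arm", "body": {
  "motion": [
    [[6.7, -4.5, 0], -1.42],
    [[6.7, -4.5, 0], -1.42],
    [[6.7, -4.5, 0], -1.42],
    [[6.7, -4.5, 0], -1.42],
    [[6.7, -4.5, 0], -1.42],
    [[6.7, -4.5, 0], -1.42],
    [[6.7, -4.5, 0], -1.42],
    [[6.7, -4.5, 0], -1.42],
    [[6.7, -4.5, 0], -1.42]
  ],
  "hand": 100,
  "squeeze": 40
}}

```text
time: 1.23
tool_pos: [0.4528, -0.1485, 0.2432]
tool_rot: [-3.141, -0.001, 1.668]
contact_force: [-1.0, -0.8, 0.4]
opening: 0.0559
grip_force: 0.0
```

>>> {"method": "step_arm", "body": {
  "motion": [
    [[5.43, 1.86, 0], 0],
    [[5.43, 1.86, 0], 0],
    [[5.43, 1.86, 0], 0],
    [[5.43, 1.86, 0], 0],
    [[5.43, 1.86, 0], 0],
    [[5.43, 1.86, 0], 0],
    [[5.43, 1.86, 0], 0],
    [[5.43, 1.86, 0], 0]
  ]
}}

```text
time: 2.22
tool_pos: [0.5325, 0.1823, 0.2433]
tool_rot: [-3.141, 0.001, 1.661]
contact_force: [-0.5, -0.1, -0.5]
opening: 0.0555
grip_force: 0.0
```

```bash
python3 - <<'E'
from h import *
c=snap('wrist','w1'); print(c['intrinsics'],c['T_tool_cam'],c['s']['tool_pos'],c['s']['tool_rot'],c['s']['contact_force'])
E
```

```text
[[309.70691629   0.         317.59102587]
 [  0.         309.70691629 196.48806487]
 [  0.           0.           1.        ]] [[-3.07502028e-04  9.67320984e-01  2.53554765e-01  6.76902603e-02]
 [ 9.99999802e-01  4.36716627e-04 -4.53326881e-04  6.60664990e-04]
 [-5.49244187e-04  2.53554575e-01 -9.67320927e-01 -1.40807348e-01]
 [ 0.00000000e+00  0.00000000e+00  0.00000000e+00  1.00000000e+00]] [0.53253875 0.18231325 0.24334814] [-3.14055615e+00  8.52405359e-04  1.66139149e+00] [-0.47319    -0.10615738 -0.47563132]
```

View pics/w1.png

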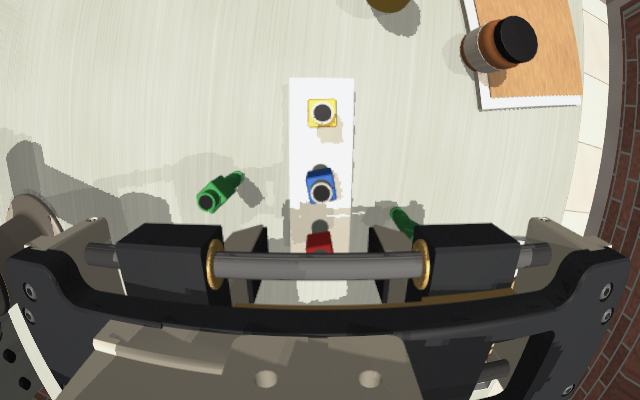

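```bash
python3 - <<'E'
from h import *
c=pickle.load(open('w1.pkl','rb'))
for z in(.139,): print(atz(c,321.5,193,z), atz(c,321.5,113,z))
p=c['pixels'][160:212,295:347]
cv2.imwrite('pics/w1c.png',cv2.resize(p[:,:,::-1],None,fx=10,fy=10,interpolation=2))
E
```

```text
[0.53581224 0.18892081 0.139     ] [0.5298588  0.25320515 0.139     ]
```

View pics/w1c.png

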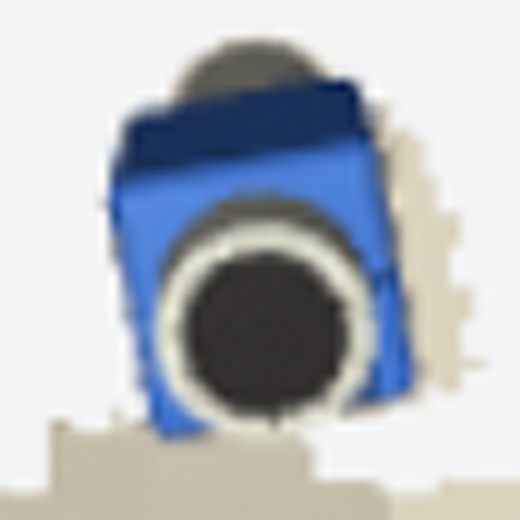

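>>> {"method": "step_arm", "body": {
  "motion": [
    [[0.05, 0.04, 0.3], -0.16],
    [[0.05, 0.04, 0.8], -0.16],
    [[0.05, 0.04, 1.3], -0.16],
    [[0.05, 0.04, 1.8], -0.16],
    [[0.05, 0.04, 2.1], -0.16],
    [[0.05, 0.04, 2.28], -0.16],
    [[0.05, 0.04, 2.28], -0.16],
    [[0.05, 0.04, 2.28], -0.16]
  ]
}}

```text
time: 3.28
tool_pos: [0.5354, 0.1867, 0.1078]
tool_rot: [3.14, 0.0, 1.822]
contact_force: [-0.2, 0.7, -0.3]
opening: 0.0556
grip_force: 0.0
```

>>> {"method": "step_arm", "body": {
  "motion": [
    [[0, 0, 0], 0],
    [[0, 0, 0], 0],
    [[0, 0, 0], 0],
    [[0, 0, 0], 0]
  ],
  "hand": 255,
  "squeeze": 40
}}

```text
time: 3.78
tool_pos: [0.5348, 0.1871, 0.107]
tool_rot: [3.142, 0.0, 1.823]
contact_force: [-0.5, 0.2, 0.4]
opening: 0.0239
grip_force: 40.0
```

>>> {"method": "step_arm", "body": {
  "motion": [
    [[0, 0, -0.2], 0],
    [[0, 0, -0.6], 0],
    [[0, 0, -1.1], 0],
    [[0, 0, -1.6], 0],
    [[0, 0, -2.0], 0],
    [[0, 0, -2.2], 0],
    [[0, 0, -2.2], 0],
    [[0, 0, -2.2], 0]
  ],
  "squeeze": 55
}}

```text
time: 4.78
tool_pos: [0.5343, 0.1869, 0.2378]
tool_rot: [-3.139, -0.0, 1.823]
contact_force: [0.4, 0.4, -1.1]
opening: 0.0237
grip_force: 55.0
```

>>> {"method": "step_arm", "body": {
  "motion": [
    [[-0.6, -0.16, 0], 0],
    [[-1.5, -0.4, 0], 0],
    [[-2.5, -0.66, 0], 0],
    [[-3.5, -0.93, 0], 0],
    [[-4.5, -1.2, 0], 0],
    [[-5.5, -1.46, 0], 0],
    [[-6.5, -1.73, 0], 0],
    [[-7.5, -1.99, 0], 0],
    [[-8.3, -2.2, 0], 0],
    [[-8.7, -2.31, 0], 0]
  ]
}}

```text
time: 6.02
tool_pos: [0.5297, -0.3557, 0.237]
tool_rot: [-3.14, -0.002, 1.82]
contact_force: [0.6, 1.2, -1.5]
opening: 0.0236
grip_force: 55.0
```

>>> {"method": "step_arm", "body": {
  "motion": [
    [[0, 0, 0], 0],
    [[0, 0, 0], 0]
  ]
}}

```text
time: 6.28
tool_pos: [0.5306, -0.3521, 0.2379]
tool_rot: [-3.141, -0.002, 1.823]
contact_force: [0.1, -0.0, -0.9]
opening: 0.0237
grip_force: 55.0
```

```bash
python3 - <<'E'
from h import *
c=snap('wrist','w2'); print(c['s']['tool_pos'],c['s']['tool_rot'],c['s']['contact_force'])
snap('side','s2'); snap('top','t2')
E
```

```text
[ 0.53059402 -0.35211304  0.23794091] [-3.14063360e+00 -1.96120845e-03  1.82306214e+00] [ 0.107697   -0.0187558  -0.87113748]
```

View pics/w2.png

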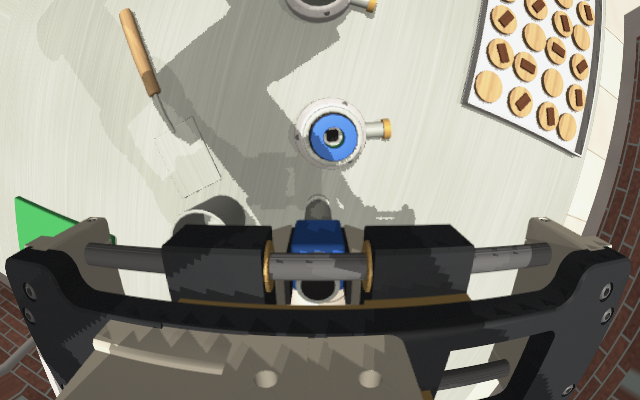

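The wrist view shows the blue coupling at (334,137) with its collar open, and the held pipe at about (318,210). I'll enlarge it, together with a side view.

```bash
python3 - <<'E'
import cv2,numpy as np
w=cv2.imread('pics/w2.png');s=cv2.imread('pics/s2.png')
out=np.zeros((600,800,3),np.uint8)
out[:,:500]=cv2.resize(w[90:210,285:385],(500,600),interpolation=2)
s=s[100:200,335:385]; out[:,500:800]=cv2.resize(s,(300,600),interpolation=2)
cv2.imwrite('pics/crop2.png',out)
E
```

```text
(no output)
```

View pics/crop2.png

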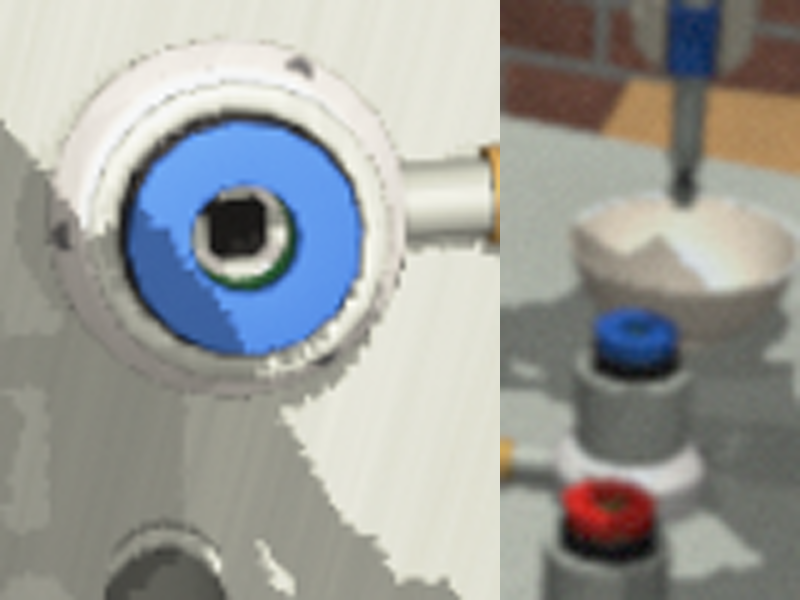

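```bash
python3 - <<'E'
from h import *
np.set_printoptions(precision=4,suppress=True)
w=pickle.load(open('w2.pkl','rb'));s=pickle.load(open('s2.pkl','rb'))
o,d=ray(w,333.8,137.2)
# size -> distance using left/right edge rays
for z in(.09,.095,.1,.105):
    print(z,atz(w,333.8,137.2,z),'width',np.linalg.norm(atz(w,310,137.2,z)-atz(w,357.6,137.2,z)))
print('side collar',tri((o,d),ray(s,335+134/6,100+326/6)))
print('tip side at z.146',atz(s,365.5,133.5,.146),'wrist tip',atz(w,318.0,206,.146),'arc',atz(w,318,198,.146),atz(w,318,196,.157))
# housing rim ellipse: crop left 95? 
def proj(c,P):
    from scipy.optimize import fsolve
    return fsolve(lambda q: atz(c,q[0],q[1],P[2])[:2]-P[:2],[320,200])
tp=w['s']['tool_pos']
print('expected tip px wrist',proj(w,tp+[0,0,-.092]))
print('expected 18mm land far edge', proj(w,tp+np.array([-.2495*.009,.968*.009,-.084])))
print('pred side tip',proj(s,tp+[0,0,-.092]))
E
```

```text
0.09 [ 0.5335 -0.3006  0.09  ] width 0.044418826832199665
0.095 [ 0.5332 -0.3004  0.095 ] width 0.04365001870949625
0.1 [ 0.5329 -0.3002  0.1   ] width 0.042881210586792735
0.105 [ 0.5325 -0.2999  0.105 ] width 0.04211240246408931
side collar (array([ 0.5328, -0.3003,  0.0982]), np.float64(0.00030037032871981103))
tip side at z.146 [ 0.532  -0.3571  0.146 ] wrist tip [ 0.5318 -0.3528  0.146 ] arc [ 0.5301 -0.3465  0.146 ] [ 0.529  -0.3422  0.157 ]
expected tip px wrist [316.792  204.7939]
expected 18mm land far edge [316.7505 196.2334]
pred side tip [365.3202 134.1795]
```

>>> {"method": "step_arm", "body": {
  "motion": [
    [[0.3, 0.08, 0], 0],
    [[0.7, 0.19, 0], 0],
    [[0.83, 0.23, 0], 0],
    [[0.83, 0.23, 0.1], 0],
    [[0.83, 0.23, 0.3], 0],
    [[0.83, 0.23, 0.5], 0],
    [[0.83, 0.23, 0.6], 0],
    [[0.83, 0.23, 0.6], 0],
    [[0.83, 0.23, 0.6], 0]
  ]
}}

```text
time: 7.55
tool_pos: [0.5319, -0.3017, 0.2032]
tool_rot: [3.141, 0.001, 1.823]
contact_force: [0.1, -0.3, -1.8]
opening: 0.0237
grip_force: 55.0
```

```bash
python3 - <<'E'
from h import *
c=snap('wrist','w3'); s=snap('side','s3'); print(c['s']['tool_pos'],c['s']['tool_rot'],c['s']['contact_force'])
out=np.zeros((600,800,3),np.uint8)
out[:480,:480]=cv2.resize(c['pixels'][160:240,280:360,::-1],(480,480),interpolation=2)
out[:,500:800]=cv2.resize(s['pixels'][110:190,335:375,::-1],(300,600),interpolation=2)
cv2.imwrite('pics/crop3.png',out)
E
```

```text
[ 0.53189735 -0.30166529  0.20321878] [3.14121090e+00 5.97046826e-04 1.82263199e+00] [ 0.14951335 -0.26221863 -1.7840251 ]
```

View pics/crop3.png

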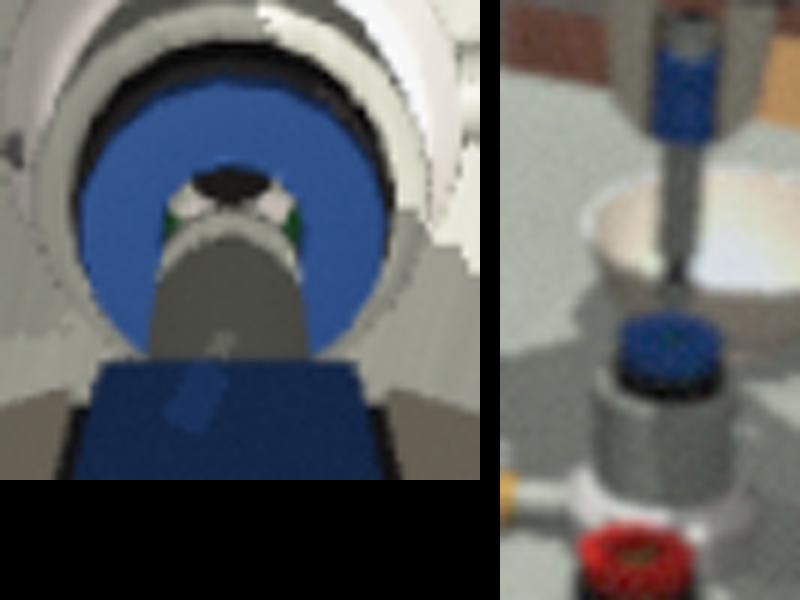

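>>> {"method": "step_arm", "body": {
  "motion": [
    [[0.015, 0.012, 0.08], 0],
    [[0.015, 0.012, 0.16], 0],
    [[0.015, 0.012, 0.24], 0],
    [[0.015, 0.012, 0.28], 0],
    [[0.015, 0.012, 0.32], 0],
    [[0.015, 0.012, 0.36], 0],
    [[0.015, 0.012, 0.36], 0]
  ]
}}

```text
time: 8.52
tool_pos: [0.5324, -0.3007, 0.1814]
tool_rot: [3.141, 0.001, 1.823]
contact_force: [-0.2, -0.5, -1.1]
opening: 0.0235
grip_force: 55.0
```

>>> {"method": "step_arm", "body": {
  "motion": [
    [[0, 0, 0.06], 0],
    [[0, 0, 0.12], 0],
    [[0, 0, 0.18], 0],
    [[0, 0, 0.24], 0],
    [[0, 0, 0.28], 0],
    [[0, 0, 0.28], 0]
  ]
}}

```text
time: 9.28
tool_pos: [0.5324, -0.3008, 0.1643]
tool_rot: [3.141, 0.001, 1.823]
contact_force: [2.0, -5.6, -1.8]
opening: 0.0238
grip_force: 55.0
```

>>> {"method": "step_arm", "body": {
  "motion": [
    [[-0.018, 0, 0], 0],
    [[-0.018, 0, 0.02], 0],
    [[-0.018, 0, 0.04], 0],
    [[-0.018, 0, 0.04], 0]
  ]
}}

```text
time: 9.78
tool_pos: [0.5324, -0.3012, 0.1619]
tool_rot: [-3.141, -0.0, 1.823]
contact_force: [1.4, -3.9, -0.2]
opening: 0.0238
grip_force: 55.0
```

>>> {"method": "step_arm", "body": {
  "motion": [
    [[-0.02, 0.004, 0], 0],
    [[-0.025, 0.004, 0.03], 0],
    [[-0.025, 0.004, 0.06], 0],
    [[-0.025, 0.004, 0.06], 0]
  ]
}}

```text
time: 10.28
tool_pos: [0.5328, -0.3025, 0.1581]
tool_rot: [-3.141, -0.001, 1.823]
contact_force: [0.1, 0.4, -0.4]
opening: 0.0239
grip_force: 55.0
```

>>> {"method": "step_arm", "body": {
  "motion": [
    [[0, 0, 0.03], 0],
    [[0, 0, 0.06], 0],
    [[0, 0, 0.06], 0]
  ]
}}

```text
time: 10.65
tool_pos: [0.533, -0.3027, 0.1547]
tool_rot: [-3.141, -0.0, 1.823]
contact_force: [-0.6, -0.8, -1.8]
opening: 0.0237
grip_force: 55.0
```

>>> {"method": "step_arm", "body": {
  "motion": [
    [[0, 0, 0.03], 0],
    [[0, 0, 0.06], 0],
    [[0, 0, 0.06], 0]
  ]
}}

```text
time: 11.02
tool_pos: [0.5331, -0.3028, 0.1515]
tool_rot: [3.141, 0.0, 1.823]
contact_force: [0.0, 0.7, 0.9]
opening: 0.0236
grip_force: 55.0
```

>>> {"method": "step_arm", "body": {
  "motion": [
    [[0, 0, 0.02], 0],
    [[0, 0, 0.05], 0],
    [[0, 0, 0.05], 0]
  ]
}}

```text
time: 11.4
tool_pos: [0.5334, -0.303, 0.149]
tool_rot: [3.141, 0.001, 1.823]
contact_force: [-0.6, 1.0, 4.0]
opening: 0.0236
grip_force: 55.0
```

>>> {"method": "step_arm", "body": {
  "motion": [
    [[0, 0, 0.02], 0],
    [[0, 0, 0.05], 0],
    [[0, 0, 0.05], 0]
  ]
}}

```text
time: 11.78
tool_pos: [0.5332, -0.3029, 0.1453]
tool_rot: [3.141, 0.001, 1.823]
contact_force: [1.3, 0.4, 2.0]
opening: 0.0242
grip_force: 55.0
```

>>> {"method": "step_arm", "body": {
  "motion": [
    [[0, 0, 0.02], 0],
    [[0, 0, 0.04], 0],
    [[0, 0, 0.04], 0]
  ]
}}

```text
time: 12.15
tool_pos: [0.533, -0.3028, 0.1426]
tool_rot: [-3.141, -0.0, 1.823]
contact_force: [0.6, -0.4, 1.0]
opening: 0.0237
grip_force: 55.0
```

>>> {"method": "step_arm", "body": {
  "motion": [
    [[0, 0, 0.02], 0],
    [[0, 0, 0.03], 0],
    [[0, 0, 0.03], 0]
  ]
}}

```text
time: 12.52
tool_pos: [0.5331, -0.3028, 0.1409]
tool_rot: [-3.141, 0.0, 1.823]
contact_force: [0.1, 0.3, 0.1]
opening: 0.0239
grip_force: 55.0
```

>>> {"method": "step_arm", "body": {
  "motion": [
    [[0, 0, 0.02], 0],
    [[0, 0, 0.02], 0]
  ]
}}

```text
time: 12.78
tool_pos: [0.5331, -0.3028, 0.1401]
tool_rot: [3.142, 0.0, 1.823]
contact_force: [-0.7, -0.2, 3.0]
opening: 0.0236
grip_force: 55.0
```

>>> {"method": "step_arm", "body": {
  "motion": [
    [[0, 0, 0.02], 0],
    [[0, 0, 0.02], 0]
  ]
}}

```text
time: 13.02
tool_pos: [0.5331, -0.3028, 0.139]
tool_rot: [3.141, 0.0, 1.823]
contact_force: [-1.5, 1.3, 5.4]
opening: 0.0237
grip_force: 55.0
```

>>> {"method": "step_arm", "body": {
  "motion": [
    [[0, 0, 0.015], 0],
    [[0, 0, 0.015], 0]
  ]
}}

```text
time: 13.28
tool_pos: [0.5331, -0.3028, 0.1384]
tool_rot: [3.141, 0.001, 1.823]
contact_force: [-1.3, 0.5, 6.7]
opening: 0.0242
grip_force: 55.0
```

>>> {"method": "step_arm", "body": {
  "motion": [
    [[0, 0, 0.015], 0],
    [[0, 0, 0.015], 0]
  ]
}}

```text
time: 13.52
tool_pos: [0.5332, -0.3029, 0.1382]
tool_rot: [3.141, 0.001, 1.823]
contact_force: [-2.4, 2.5, 10.8]
opening: 0.0241
grip_force: 55.0
```

>>> {"method": "step_arm", "body": {
  "motion": [
    [[0, 0, 0.015], 0],
    [[0, 0, 0.015], 0],
    [[0, 0, 0.015], 0]
  ]
}}

```text
time: 13.9
tool_pos: [0.5332, -0.3029, 0.1381]
tool_rot: [3.141, 0.001, 1.823]
contact_force: [-3.4, 2.1, 15.8]
opening: 0.0237
grip_force: 55.0
```

>>> {"method": "step_arm", "body": {
  "motion": [
    [[0, 0, -0.04], 0],
    [[0, 0, -0.08], 0],
    [[0, 0, -0.08], 0]
  ]
}}

```text
time: 14.28
tool_pos: [0.533, -0.3028, 0.1406]
tool_rot: [-3.141, -0.0, 1.823]
contact_force: [-0.0, 0.1, 1.7]
opening: 0.0238
grip_force: 55.0
```

>>> {"method": "step_arm", "body": {
  "motion": [
    [[0, 0, -0.02], 0],
    [[0, 0, -0.03], 0],
    [[0, 0, -0.03], 0]
  ]
}}

```text
time: 14.65
tool_pos: [0.533, -0.3027, 0.1416]
tool_rot: [-3.141, -0.001, 1.823]
contact_force: [3.0, -1.9, -8.9]
opening: 0.0236
grip_force: 55.0
```

>>> {"method": "step_arm", "body": {
  "motion": [
    [[0, 0, -0.02], 0],
    [[0, 0, -0.02], 0]
  ]
}}

```text
time: 14.9
tool_pos: [0.5329, -0.3027, 0.1434]
tool_rot: [-3.141, -0.001, 1.823]
contact_force: [2.0, -0.8, -9.8]
opening: 0.0238
grip_force: 55.0
```

>>> {"method": "step_arm", "body": {
  "motion": [
    [[0, 0, -0.02], 0],
    [[0, 0, -0.02], 0]
  ]
}}

```text
time: 15.15
tool_pos: [0.5329, -0.3027, 0.145]
tool_rot: [-3.141, -0.0, 1.823]
contact_force: [2.0, -0.8, -10.8]
opening: 0.0236
grip_force: 55.0
```

Steady pull of about 9 N with the collar following. It has lifted about 3.5 mm so far, so I'll go on to the stop.

>>> {"method": "step_arm", "body": {
  "motion": [
    [[0, 0, -0.015], 0],
    [[0, 0, -0.015], 0]
  ]
}}

```text
time: 15.4
tool_pos: [0.5329, -0.3026, 0.1452]
tool_rot: [-3.141, -0.001, 1.823]
contact_force: [3.9, -1.0, -15.6]
opening: 0.024
grip_force: 55.0
```

>>> {"method": "step_arm", "body": {
  "motion": [
    [[0, 0, -0.015], 0],
    [[0, 0, -0.015], 0]
  ]
}}

```text
time: 15.65
tool_pos: [0.5328, -0.3026, 0.1453]
tool_rot: [-3.141, -0.001, 1.823]
contact_force: [4.7, -3.1, -22.3]
opening: 0.0238
grip_force: 55.0
```

>>> {"method": "step_arm", "body": {
  "motion": [
    [[0, 0, 0.03], 0],
    [[0, 0, 0.048], 0],
    [[0, 0, 0.048], 0]
  ]
}}

```text
time: 16.02
tool_pos: [0.533, -0.3028, 0.145]
tool_rot: [3.141, 0.001, 1.823]
contact_force: [0.1, -0.2, -3.5]
opening: 0.0238
grip_force: 55.0
```

```bash
python3 - <<'E'
from h import *
s=snap('side','s4'); print(s['s']['tool_pos'],s['s']['contact_force'])
cv2.imwrite('pics/crop4.png',cv2.resize(s['pixels'][110:190,325:385,::-1],(450,600),interpolation=2))
E
```

```text
[ 0.53303779 -0.30279363  0.14500395] [ 0.10430393 -0.18596002 -3.51704212]
```

View pics/crop4.png

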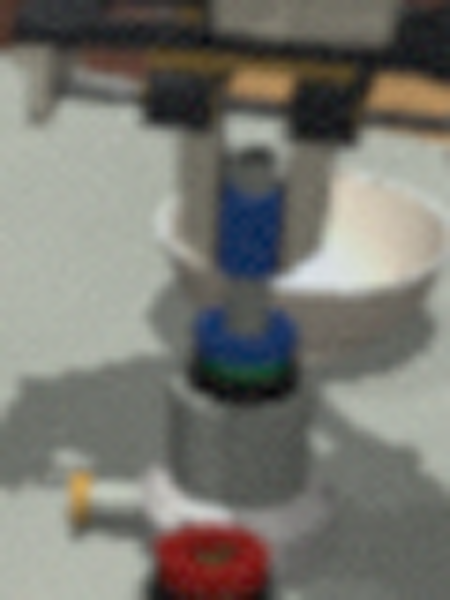

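The side view shows the green band under the collar at about (357,159), so the collar is up. Releasing.

>>> {"method": "step_arm", "body": {
  "motion": [
    [[0, 0, 0], 0],
    [[0, 0, 0], 0],
    [[0, 0, 0], 0],
    [[0, 0, 0], 0]
  ],
  "hand": 100
}}

```text
time: 16.58
tool_pos: [0.5332, -0.3029, 0.1442]
tool_rot: [3.141, 0.0, 1.823]
contact_force: [0.5, -0.5, 0.2]
opening: 0.0544
grip_force: 0.0
```

>>> {"method": "step_arm", "body": {
  "motion": [
    [[0, 0, -0.3], 0],
    [[0, 0, -0.8], 0],
    [[0, 0, -1.5], 0],
    [[0, 0, -2.0], 0],
    [[0, 0, -2.2], 0],
    [[0, 0, -2.2], 0],
    [[0, 0, -2.2], 0]
  ]
}}

```text
time: 17.45
tool_pos: [0.5326, -0.3025, 0.2742]
tool_rot: [-3.14, -0.002, 1.823]
contact_force: [-0.2, 0.5, -0.0]
opening: 0.0556
grip_force: 0.0
```

```bash
python3 - <<'E'
from h import *
s=snap('side','s5'); print(s['s'])
cv2.imwrite('pics/crop5.png',cv2.resize(s['pixels'][110:190,325:385,::-1],(450,600),interpolation=2))
E
```

```text
{'time': 17.45, 'qpos': array([-6.41491143e-01,  4.89441774e-01,  1.20884756e+00, -7.78520680e-05,
        1.44615595e+00, -8.93467239e-01]), 'qvel': array([ 0.00077226,  0.00413422,  0.0001714 ,  0.00050987,  0.001902  ,
       -0.00109777]), 'joint_efforts': array([ 3.04086786e-02, -5.29373252e+01, -2.63433409e+01,  2.27284717e-02,
        9.39654163e-02,  7.67408119e-05]), 'tool_pos': array([ 0.5326185 , -0.30246625,  0.2742021 ]), 'tool_rot': array([-3.13974469e+00, -2.17451649e-03,  1.82278020e+00]), 'contact_force': array([-0.18980711,  0.52778334, -0.00361459]), 'torque': array([ 0.00693003, -0.12046184, -0.01449191]), 'grip_force': 0.0, 'opening': 0.05561678513958562}
```

View pics/crop5.png

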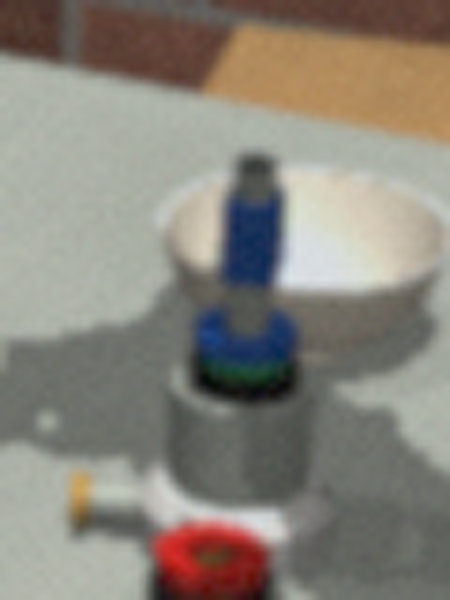

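The pipe stands upright in the coupling with the green band showing, and the gripper is clear. Handing in.

```bash
python3 -c "
from cell import robot
print(robot.hand_in())"
```

```text
the job is handed in; nothing more can be done
None
```

The blue pipe snapped home (peak push about 16 N, peak pull about 22 N), stands locked in the blue coupling with its collar up and the gripper clear; I handed the job in at about 17.5 s, and no verdict came back.

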